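# Pin and close the drive cover of a clip-setting station, and hold it shut

### The arm

A 6-joint arm with a two-finger parallel gripper is mounted at the origin on the work surface. World frame = base frame: x ahead of the robot, y to its left, z up, the work surface at z = 0. Lengths are in m, angles in degrees, forces in N, time in s.
With the tool pointing down it reaches from about 0.25 to 0.725 m from the base axis. Payload 9.7 kg.
Tool frame: the origin (TCP) lies between the finger pads; the fingertips stand 11 mm ahead of it and the grasp point (between the pads) lies 8 mm behind it; z points along the fingers, y is the direction in which the jaws open and shut (so a half turn about z gives the same grasp; the last joint's range is limited). The gripper opens to 85 mm and grips with 20 to 120 N. Pads are 22 mm wide; open, the fingers measure 114 mm over their backs; the gripper's body (76 mm by 85 mm) begins 54 mm behind the grasp point. The pads swing forward as they close: fully open they stand 13 mm farther back than shut.
Start: joints at [-63.369, 4.979, 10.078, 95.1, 0, 90], TCP at [0.247, -0.492, 0.242] pointing down, gripper open.
Joint ranges: [-179.16, 179.16], [-48.56, 103.87], [-65.8, 70.77], [-126.05, 130.52], [-82.76, 87.17], [-180, 180]. Speed limits (degrees/s): [127.2, 127.2, 147.25, 180, 180, 180].

### API

Orientations are given as [roll, pitch, yaw] about the fixed x, y, z axes, in that order (R = Rz(yaw) Ry(pitch) Rx(roll)).
In Python, from workcell import bot gives the robot as it stands.
- The arm moves only by the tool play_rows, never from a script. Its argument "targets" is a list of rows, each an object of numbers: "fingers": the gripper command: -1 is shut, 1 is fully open, values between are in proportion; "x", "y", "z": the shift along the tool's x, y, z in m; "wx", "wy", "wz": the turn, a rotation vector about the tool's x, y, z in degrees. In form: [{"fingers": .., "x": .., "y": .., "z": .., "wx": .., "wy": .., "wz": ..}, ...]. A call has 1 to 20 rows; each row is the pose to reach, as a shift and turn from the pose commanded when the call began, along the tool's axes at that moment; what a row does not reach only later rows make up. A row lasts 1/12 s, in which the tool goes at most 41.7 mm and 7.16 degrees, less where a joint would pass 70% of its speed; a pose out of reach is approached as far as the arm can. A call with a gripper value outside its range is refused whole. The fingers move at their own pace and stop on an object; "grip_force" is the grip in N (left out, the last holds). Time passes only in rows, so rows that repeat a pose let the fingers close. It gives the time, the measured TCP pose, the force and the opening at its end, in the units of the state.
- bot.get_obs(): the state, without advancing time (a new reading comes with each control period).
- bot.camera(name): name is "side" or "top"; returns (picture, depth): 480x640x3 uint8, blue, green, red; 480x640 float32, m along the optical axis (not along the pixel's ray), 0 where there is no reading.
- bot.get_calibration(name): a dict with "fx", "fy", "cx", "cy" (pixels), "camera_from_world" (4x4, takes a point from world to camera coordinates). Camera axes: x right, y down, z forward; pixel columns grow to the right and rows downward; lengths in m; the calibration is good to about 2 mm. A picture is of the moment at which its call begins. get_calibration takes no time and is no camera call.
- bot.job_done(): hands the job in, once; it reports no verdict.
Trained networks look in the newest picture that a camera, given by its name, has taken for a name from the list of things; names that differ only in an ending like _2 or _b are one class to them, and where a whole thing is asked for, a point or a joint stands for the part that bears it (a point fixed in the world has none). Each returns a list of dicts, best first, with "confidence" (0 to 1); they miss things now and then, are a little off and sometimes report something else, mostly with a low value. They report only what shows in the picture. A call takes as long as a camera call. They do not tell look-alikes from the thing itself.
- bot.look_for(query, camera): "extent" ([left, top, right, bottom] in pixels, round what is visible of it).
- bot.outline_of(query, camera): "region" (480x640 bool, what is visible of it) and "extent" ([left, top, right, bottom] in pixels, round what is visible of it).
- bot.place_of(query, camera): "point" ([row, column] in pixels: a listed point, or the origin of a listed thing).
The state is a dict: "time": time; "q": joint angles; "qd": joint speeds; "joint_efforts": joint torques, N m; "ee_pos": TCP position; "tcp_rot": TCP orientation; "wrist_force": force on the tool from outside, world axes, zero at the start; "torque": the same for the moment, N m; "opening": finger opening in m.
Only numpy, scipy, OpenCV 4.12 (cv2) and the standard library are available. Lean on these libraries where they do the work, as an engineer would, in place of code of your own. Each camera call takes 0.05 s, during which the arm holds its last target.

### The job

Close up the drive housing: take the headed pin from its stand and push it down through the holes of the fork and the panel's lug, past the spring catch, until its head sits on the fork. Then turn the winged quarter-turn fastener until its slot lines up with the two marks on the panel, and press the panel down against the frame, fully home on its springy seal. Finish while still holding the panel pressed down, with pin and fastener as you set them, and leave the headless dowel and everything else on the bench where it is.

Things in the scene. Friction and masses are not known exactly. Their poses are not given: they have to be found in the camera images.
- housing: Dark steel frame fixed to the bench, 130 (x) x 200 (y) x 50 mm high; origin on the bench under its centre, z up; yawed up to 0.5 rad. A fork stands at its -y end, out to y = -148 mm: two level tines 44 mm square with a 14 mm hole through both (vertical axis at x 0, y -126 mm). The panel's lug, with a 17 mm hole, already lies between them, holes aligned. Feet stick out 27 mm at x sides, y = 50 mm.
- fork_mouth (a point): Centre of the hole at the top face of the fork, 77 mm above the bench. Axes as the housing's. A spring catch (two balls) in the lower tine stops the pin's tapered foot about 8 to 14 mm before the head is down; a push of about 5 to 10 N takes it past, then it slides in easily and stays in.
- panel: Aluminium cover panel over the frame, 130 x 200 x 6 mm, axes as the housing's; origin at the centre of its underside. A spring seal carries it 6 mm above the frame; it moves only straight down. Pressing it home takes about 8 N; it springs up when let go. It cannot go down more than about 2 mm until the fastener is aligned.
- panel_mid (a point): Centre of the panel's top face: 62 mm above the bench when up, 56 mm when pressed home. Axes as the housing's.
- fastener (a joint): Angle of the quarter-turn fastener (rad): 0 = slot in line with the two marks, which lie along the housing's x axis either side of it; grows counter-clockwise seen from above. Starts between -1.4 and -0.7, turns from -1.6 to +0.4, stiff (0.06 N m), stays where it is left. Its hidden cross-bar passes into the frame only within about 0.2 rad of 0.
- wing_grip (a point): Centre of the fastener's upright steel wing, 44 mm long, 14 mm thick, 26 mm high, slot along its top; x axis along slot and wing. It stands on a 46 mm disc, 4 mm thick, on the panel at housing x 0, y +45 mm; it turns about its vertical axis. This point is 79 mm above the bench while the panel is up; the wing's foot is 13 mm below it. It goes up and down with the panel.
- pin_grip (a point): Centre of the grip knob of the loose headed steel pin (about 120 g), upright in a stand: knob 20 mm diameter, 26 mm high, on a flange 28 mm diameter, 5 mm thick, whose underside is 18 mm below this point; below it a 12 mm shank, 49 mm long, its last 8 mm tapering to 6 mm. z points up along the pin. When seated this point is 18 mm above fork_mouth.
- stand_a: Black plastic block fixed to the bench, 44 x 44 x 56 mm high, origin under its centre, with a 15 mm hole from above in which the headed pin stands (flange on top of the block).
- stand_b: The same block, holding the headless dowel.
- dowel_mid (a point): Middle of a headless steel dowel, 12 mm diameter, 82 mm long, upright in its stand. Not part of the job.
- clip_a: Loose stamped steel clip lying on the bench, 44 x 26 x 18 mm, origin under its centre. Not part of the job.
- clip_b: Another such clip. Not part of the job.
- bowl: Loose yellow plastic bowl, 110 mm across, 35 mm high, origin under its centre. Not part of the job.
- wrench: Loose open-end wrench lying on the bench, 160 mm long. Not part of the job.
- oiler: Loose white plastic oil bottle, 44 mm diameter, 100 mm high, origin under its centre. Not part of the job.
Things that resemble listed ones, but are neither listed nor needed, are in the scene too. What is shaped like the part that bears pin_grip but pink is not meant.

How it is judged (in metres and radians):
On the way, in this order (a step that is already met when the one before it is completed fails the run):
1. the headed pin is pushed through fork and lug, its head on the fork (z of pin_grip in the frame of fork_mouth between 0.0155 and 0.021 m and horizontal distance between pin_grip and fork_mouth below 0.006 m and angle between the z axis of pin_grip and the z axis of fork_mouth, either way round below 0.15 rad), for 0.2 s.
2. the fastener's slot is lined up with the marks, the pin still home (all of step 1 and value of joint fastener between -0.17 and 0.17 rad), for 0.2 s.
At the end, for the whole second after the job is handed in: Through the last second the pin's head is on the fork (within 3 mm of its seat, axis within 6 mm and 0.15 rad), the fastener's slot is within 0.2 rad of the marks, and the robot presses on the panel or its fastener with more than 4 N, keeping the panel within 1.5 mm of fully home (all of step 1 and value of joint fastener between -0.2 and 0.2 rad and z of panel_mid in the frame of housing below 0.0575 m and contact force between any of the fingers, the arm and panel above 4 N); the arm keeps its last pose, push and grip.
It fails at once if the headless dowel is disturbed (moved more than 20 mm) (distance of dowel_mid from where it was at the start of the episode above 0.02 m).
It fails at once if another loose thing on the bench (clip, bowl, wrench, oil bottle) is moved more than 30 mm (distance of any of clip_a, clip_b, bowl, wrench, oiler from where it was at the start of the episode above 0.03 m).
It also fails if it takes over 51 s, if anything falls off the work surface, if the arm or the gripper's body presses on something with over 40 N, if the wrist force passes 120 N, or if a joint passes its speed limit or range.

## Working session

There is one attempt and no reset: what is moved stays moved. The work goes in short steps, Python scripts to look and compute and a tool call to move; the robot and the scene stay as the last step left them, time stands still between calls to the robot, and variables do not carry over. Pictures are saved under pics/ and viewed, and the job is handed in when it is done.

Besides the shell and the picture viewer there is one more tool, called after "Call:" by a JSON object that holds its "api" and its "payload", one argument or row to a line. play_rows: Moves the arm, as the interface text tells. Its arguments: {"type":"object","properties":{"targets":{"type":"array","items":{"type":"object","properties":{"fingers":{"type":"number"},"x":{"type":"number"},"y":{"type":"number"},"z":{"type":"number"},"wx":{"type":"number"},"wy":{"type":"number"},"wz":{"type":"number"}}}},"grip_force":{"type":"number"}},"required":["targets"]}

```bash
ls; mkdir -p pics
python3 - <<'E'
from workcell import bot
import cv2,numpy as np
o=bot.get_obs();print(o)
for c in("top","side"):
    p,d=bot.camera(c);cv2.imwrite(f"pics/{c}0.png",p);np.save(f"{c}_d0.npy",d)
    k=bot.get_calibration(c);print(c,k)
E
```

```text
pics
{'time': 0.0, 'q': array([-6.33680465e+01,  5.01146267e+00,  1.00339333e+01,  9.50984614e+01,
        7.95775155e-04,  8.99990744e+01]), 'qd': array([-0.01985413, -0.07204887,  0.09431219,  0.1355178 ,  0.00628427,
        0.02514013]), 'joint_efforts': array([ 9.26453286e-04, -5.20389783e+01,  4.64802575e+01,  1.62798178e-02,
        1.09761070e-04, -3.70775172e-05]), 'ee_pos': array([ 0.2464513 , -0.49145859,  0.24157491]), 'tcp_rot': array([-1.79924009e+02, -7.97002118e-04,  2.66328781e+01]), 'wrist_force': array([ 0.5743315 , -0.74213504,  0.24108228]), 'torque': array([0.00550777, 0.03738754, 0.03177122]), 'opening': 0.08479867925388507}
top {'fx': 508.81132629348036, 'fy': 508.81132629348036, 'cx': 321.5077987275793, 'cy': 239.3780123469482, 'camera_from_world': array([[-2.19518155e-02, -9.99758863e-01, -5.78342372e-04,
         2.59377284e-02],
       [-9.92406047e-01,  2.18603924e-02, -1.21046940e-01,
         5.68627011e-01],
       [ 1.21030394e-01, -2.08324963e-03, -9.92646616e-01,
         1.25993302e+00],
       [ 0.00000000e+00,  0.00000000e+00,  0.00000000e+00,
         1.00000000e+00]])}
side {'fx': 504.6230143858341, 'fy': 504.6230143858341, 'cx': 325.0262175283364, 'cy': 240.31000526779388, 'camera_from_world': array([[-0.99914865, -0.04050651, -0.00782296,  0.56566328],
       [-0.02309953,  0.70640643, -0.7074294 ,  0.06829082],
       [ 0.03418168, -0.70664643, -0.70674072,  1.08185232],
       [ 0.        ,  0.        ,  0.        ,  1.        ]])}
```

View pics/top0.png

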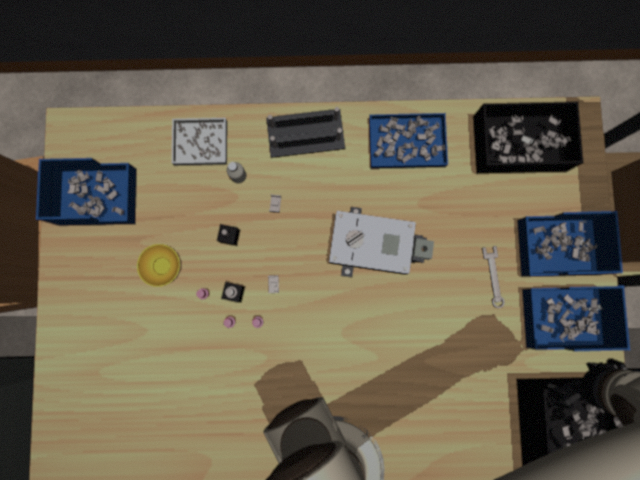

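View pics/side0.png

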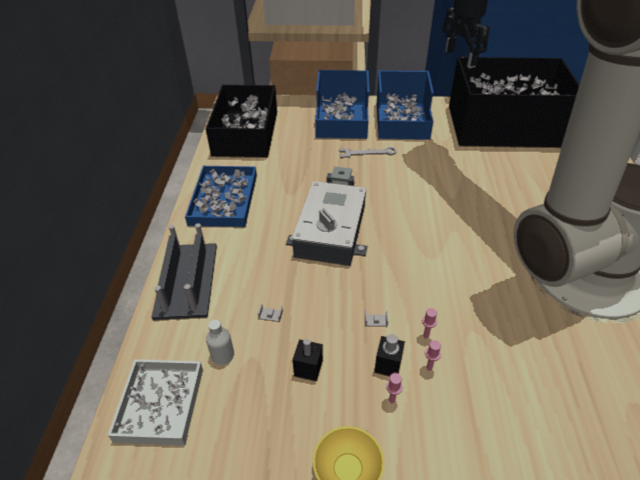

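Top view: the black stand at (233,292) holds a grey headed pin, and the one at (228,235) holds a thin dowel. Three pink look-alikes lie at about (203,293), (229,321) and (257,321). The housing is at (372,243), with the fork at (423,249). The candidate for pin_grip is the grey headed pin: top (233,292), side (390,350). I'll confirm it in enlarged crops.

```bash
cat > h.py <<'E'
from workcell import bot
import cv2,numpy as np
C={c:bot.get_calibration(c) for c in("top","side")}
def proj(c,P):
    k=C[c];T=k["camera_from_world"];q=np.asarray(P)@T[:3,:3].T+T[:3,3]
    return np.stack([k["fx"]*q[...,0]/q[...,2]+k["cx"],k["fy"]*q[...,1]/q[...,2]+k["cy"]],-1)
def ray(c,u,v):
    k=C[c];T=k["camera_from_world"];d=np.array([(u-k["cx"])/k["fx"],(v-k["cy"])/k["fy"],1.])
    R=T[:3,:3];return -R.T@T[:3,3],R.T@d
def at_z(c,u,v,z):
    o,d=ray(c,u,v);return o+d*(z-o[2])/d[2]
def cloud(c,d):
    k=C[c];T=k["camera_from_world"];v,u=np.mgrid[:480,:640]
    p=np.stack([(u-k["cx"])/k["fx"]*d,(v-k["cy"])/k["fy"]*d,d],-1)
    return (p-T[:3,3])@T[:3,:3]
def tri(a,b):
    (o1,d1),(o2,d2)=ray("top",*a),ray("side",*b)
    d1/=np.linalg.norm(d1);d2/=np.linalg.norm(d2)
    s=np.linalg.lstsq(np.stack([d1,-d2],1),o2-o1,rcond=None)[0]
    p,q=o1+s[0]*d1,o2+s[1]*d2;return (p+q)/2,np.linalg.norm(p-q)
E
python3 - <<'E'
from h import *
a=cv2.imread("pics/top0.png");b=cv2.imread("pics/side0.png")
def z(i,x,y,w,h,f):return cv2.resize(i[y:y+h,x:x+w],None,fx=f,fy=f,interpolation=cv2.INTER_CUBIC)
cv2.imwrite("pics/c1.png",np.hstack([z(a,190,215,80,120,5),z(b,280,320,80,120,5)[:, :0],z(b,370,320,80,120,5)]))
cv2.imwrite("pics/c2.png",z(a,320,200,125,85,6))
cv2.imwrite("pics/c3.png",z(b,280,160,100,110,5))
for q in("pin_grip","dowel_mid","fork_mouth","panel_mid","wing_grip","housing","stand_a"):
    r={}
    for c in("top","side"):
        r[c]=[(np.round(i["point"],1).tolist(),round(i["confidence"],2)) for i in bot.place_of(q,c)[:4]]
    print(q,r)
    try:print("  tri",tri(r["top"][0][0][::-1],r["side"][0][0][::-1]))
    except Exception as e:print(e)
print(bot.get_obs()["time"])
E
```

```text
pin_grip {'top': [([323.3, 227.5], 0.47), ([291.6, 229.3], 0.44), ([293.9, 201.1], 0.41)], 'side': [([385.3, 391.3], 0.88), ([346.4, 430.2], 0.66), ([315.2, 430.6], 0.62), ([343.2, 388.0], 0.52)]}
  tri (array([ 0.3962619 ,  0.26230421, -0.04064552]), np.float64(0.0717806556587241))
dowel_mid {'top': [([284.1, 275.0], 0.63), ([232.7, 228.6], 0.54)], 'side': [([353.3, 307.0], 0.53), ([366.2, 310.7], 0.53)]}
  tri (array([ 0.53128155,  0.15010535, -0.11093962]), np.float64(0.1357829727988036))
fork_mouth {'top': [([252.6, 424.0], 0.81)], 'side': [([170.0, 343.0], 0.88), ([211.7, 327.3], 0.69)]}
  tri (array([ 0.52868486, -0.23660651,  0.08063854]), np.float64(0.006633783788324089))
panel_mid {'top': [([240.9, 370.9], 0.85)], 'side': [([208.9, 330.0], 0.85)]}
  tri (array([ 0.55862047, -0.10863961,  0.06908005]), np.float64(0.0005102091421357078))
wing_grip {'top': [([239.3, 356.1], 0.65)], 'side': [([217.0, 327.0], 0.61)]}
  tri (array([ 0.56311937, -0.07157313,  0.07803964]), np.float64(0.0020732975773926883))
housing {'top': [([241.5, 369.7], 0.87), ([273.1, 495.6], 0.33)], 'side': [([228.7, 327.9], 0.72)]}
  tri (array([ 0.56415109, -0.11184096,  0.00475651]), np.float64(0.00043836026844337045))
stand_a {'top': [([234.9, 230.8], 0.89), ([290.0, 234.3], 0.81)], 'side': [([364.4, 390.0], 0.96), ([367.8, 307.1], 0.84), ([354.5, 305.7], 0.5)]}
  tri (array([0.5122113 , 0.25834065, 0.06999797]), np.float64(0.14284107265423035))
0.8
```

View pics/c1.png

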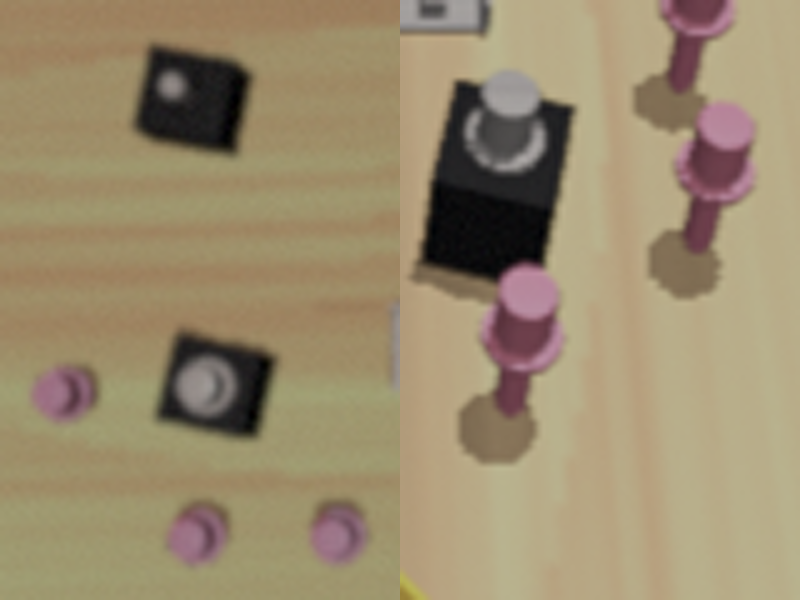

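View pics/c2.png

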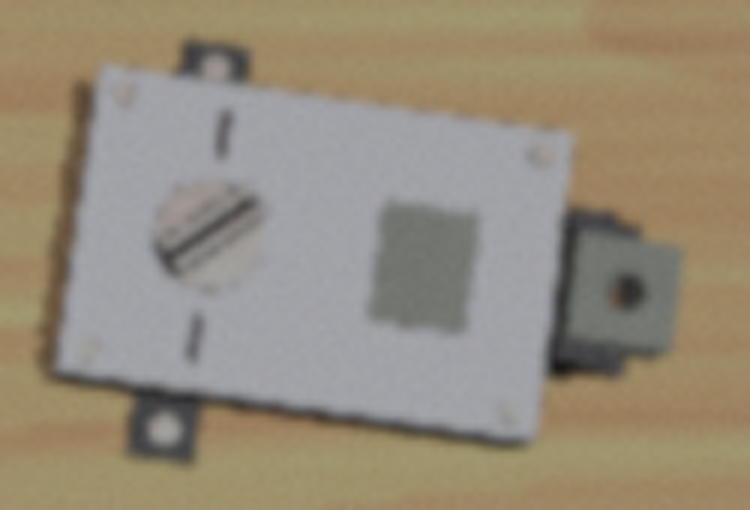

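View pics/c3.png

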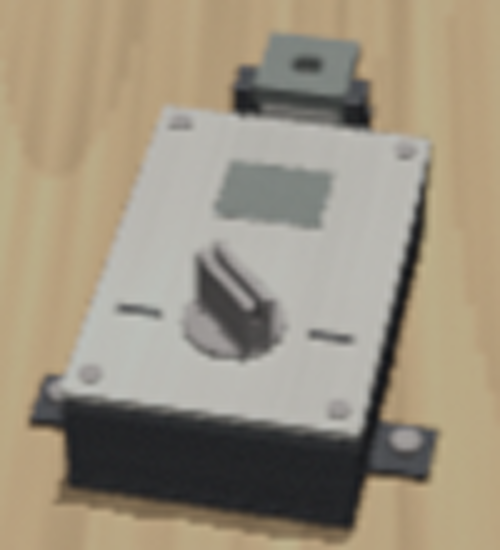

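The grey headed pin in the stand, top (233,292), is the right one; the three pink ones standing on the bench are decoys. Next I'll measure geometry from depth and pixels.

Run:
```python
from h import *
f=lambda x,y,s,ox,oy:((x+.5)/s-.5+ox,(y+.5)/s-.5+oy)
print("fork top",at_z("top",*f(628,290,6,320,200),.077),"side",at_z("side",*f(307,63,5,280,160),.077))
print("knob top",at_z("top",*f(197,382,5,190,215),.087),"side",at_z("side",*f(510-400,92,5,370,320),.087))
print("marks top")
for n,p in dict(m1=(224,133),m2=(195,338),s1=(168,260),s2=(258,200)).items():
    print(n,at_z("top",*f(*p,6,320,200),.092 if n[0]=='s' else .062))
print("marks side")
for n,p in dict(m1=(138,310),m2=(331,336)).items(): print(n,at_z("side",*f(*p,5,280,160),.062))
for c in("top","side"):
    P=cloud(c,np.load(f"{c}_d0.npy"))
    def sel(x0,x1,y0,y1,z0,z1):
        m=(P[...,0]>x0)&(P[...,0]<x1)&(P[...,1]>y0)&(P[...,1]<y1)&(P[...,2]>z0)&(P[...,2]<z1);return P[m]
    Q=sel(.45,.68,-.26,0.02,.052,.070);print(c,"panel n",len(Q),"medz",np.median(Q[:,2]))
    r=cv2.minAreaRect((Q[:,:2]*1000).astype(np.float32));print(r)
    Q=sel(.42,.52,.12,.22,.07,.12);print("knob n",len(Q),Q.mean(0) if len(Q) else 0,Q[:,2].max(), (Q.min(0)+Q.max(0))/2)
    Q=sel(.55,.62,.12,.24,.07,.14);print("dowel n",len(Q),Q.mean(0) if len(Q) else 0)
    Q=sel(.53,.62,-.12,-.02,.078,.1)
    print("wing n",len(Q),Q.mean(0));q=Q[:,:2]-Q[:,:2].mean(0);w,v=np.linalg.eigh(q.T@q);print(w,np.degrees(np.arctan2(v[1,1],v[0,1])))
    Q=sel(.48,.58,-.28,-.21,.071,.085);print("tine",len(Q),np.median(Q[:,2]),cv2.minAreaRect((Q[:,:2]*1000).astype(np.float32)))
```

```text
fork top [ 0.53721918 -0.23816574  0.077     ] side [ 0.53664597 -0.23333285  0.077     ]
knob top [0.44223844 0.23924702 0.087     ] side [0.44150197 0.24182489 0.087     ]
marks top
m1 [ 0.60815338 -0.07599732  0.062     ]
m2 [ 0.52273562 -0.06141115  0.062     ]
s1 [ 0.55200639 -0.04956295  0.092     ]
s2 [ 0.57569318 -0.08675336  0.092     ]
marks side
m1 [ 0.60787761 -0.07298717  0.062     ]
m2 [ 0.52282952 -0.059088    0.062     ]
top panel n 4080 medz 0.062488148209633027
((553.74169921875, -135.81863403320312), (246.8092803955078, 130.85594177246094), 80.3019027709961)Traceback (most recent call last):
  File "<stdin>", line 16, in <module>
    return umr_maximum(a, axis, None, out, keepdims, initial, where)
ValueError: zero-size array to reduction operation maximum which has no identity
```

Run:
```python
from h import *
for c in("top","side"):
    P=cloud(c,np.load(f"{c}_d0.npy"))
    def sel(x0,x1,y0,y1,z0,z1):
        m=(P[...,0]>x0)&(P[...,0]<x1)&(P[...,1]>y0)&(P[...,1]<y1)&(P[...,2]>z0)&(P[...,2]<z1);return P[m]
    mid=lambda Q:(len(Q),Q.mean(0),(Q.min(0)+Q.max(0))/2,np.ptp(Q,axis=0)) if len(Q) else 0
    Q=sel(.45,.68,-.26,0.02,.056,.068);ax=np.array([.168,.9858])
    s=(Q[:,:2]-[.5535,-.112])@ax;Q=Q[np.abs(s)<.102]
    print(c,"panel",np.median(Q[:,2]),cv2.minAreaRect((Q[:,:2]*1000).astype(np.float32)))
    print("knobtop",mid(sel(.41,.47,.21,.27,.083,.095)));print("flange",mid(sel(.41,.47,.21,.27,.058,.064)))
    Q=sel(.41,.47,.21,.27,.05,.064);print("stand+fl top",cv2.minAreaRect((Q[:,:2]*1000).astype(np.float32)))
    print("dowel",mid(sel(.53,.6,.21,.27,.065,.14)))
    Q=sel(.53,.62,-.12,-.02,.084,.1)
    print("wing",mid(Q));q=Q[:,:2]-Q[:,:2].mean(0);w,v=np.linalg.eigh(q.T@q);print(np.degrees(np.arctan2(v[1,1],v[0,1])),cv2.minAreaRect((Q[:,:2]*1000).astype(np.float32)))
    Q=sel(.48,.58,-.28,-.21,.073,.085);print("tine",np.median(Q[:,2]),cv2.minAreaRect((Q[:,:2]*1000).astype(np.float32)))
```

```text
top panel 0.06247198345718543 ((557.612548828125, -113.16889190673828), (200.8530731201172, 130.85594177246094), 80.3019027709961)
knobtop (54, array([0.44090456, 0.2391769 , 0.08714409]), array([0.44102876, 0.23908073, 0.08788412]), array([0.01701561, 0.01896943, 0.00903583]))
flange (83, array([0.44119989, 0.23779267, 0.06013099]), array([0.44169732, 0.24038675, 0.06090025]), array([0.04685554, 0.0470281 , 0.00575888]))
stand+fl top ((440.7728271484375, 239.499755859375), (44.98020935058594, 43.83076477050781), 76.31745147705078)
dowel (29, array([0.58564711, 0.25043265, 0.083094  ]), array([0.5858863 , 0.25113717, 0.07893987]), array([0.01096889, 0.01212865, 0.02242152]))
wing (88, array([ 0.56455069, -0.06788637,  0.09095345]), array([ 0.56506587, -0.06794562,  0.0913635 ]), array([0.03141476, 0.03949932, 0.01359651]))
122.77389653707493 ((564.8042602539062, -68.1209945678711), (13.657455444335938, 42.54560089111328), 32.077125549316406)
tine 0.07715903191234391 ((537.2175903320312, -236.635498046875), (46.30044174194336, 62.43544006347656), 84.16800689697266)
side panel 0.060327
[... 361 characters left out ...]
 array([0.03215401, 0.03128182, 0.00585744]))
stand+fl top ((440.21307373046875, 241.9222412109375), (46.42927551269531, 43.723567962646484), 76.26810455322266)
dowel (76, array([0.58598249, 0.25597866, 0.07993936]), array([0.58621996, 0.25400172, 0.07654819]), array([0.01086837, 0.01309023, 0.02208941]))
wing (110, array([ 0.56382863, -0.06414776,  0.08874442]), array([ 0.5639608 , -0.06505544,  0.08861327]), array([0.03128771, 0.04057566, 0.00883528]))
123.10269043969126 ((564.1023559570312, -64.7421875), (17.310832977294922, 44.03716278076172), 30.223718643188477)
tine 0.07505581348900643 ((536.0528564453125, -234.16062927246094), (49.800785064697266, 63.5387077331543), 83.83147430419922)
```

Call:
{"api": "play_rows", "payload": {
  "targets": [
    {"x":0.502,"y":-0.567,"z":0.03,"wz":26.6,"fingers":0.1},
    {"x":0.502,"y":-0.567,"z":0.03,"wz":26.6,"fingers":0.1},
    {"x":0.502,"y":-0.567,"z":0.03,"wz":26.6,"fingers":0.1},
    {"x":0.502,"y":-0.567,"z":0.03,"wz":26.6,"fingers":0.1},
    {"x":0.502,"y":-0.567,"z":0.03,"wz":26.6,"fingers":0.1},
    {"x":0.502,"y":-0.567,"z":0.03,"wz":26.6,"fingers":0.1},
    {"x":0.502,"y":-0.567,"z":0.03,"wz":26.6,"fingers":0.1},
    {"x":0.502,"y":-0.567,"z":0.03,"wz":26.6,"fingers":0.1},
    {"x":0.502,"y":-0.567,"z":0.03,"wz":26.6,"fingers":0.1},
    {"x":0.502,"y":-0.567,"z":0.03,"wz":26.6,"fingers":0.1},
    {"x":0.502,"y":-0.567,"z":0.03,"wz":26.6,"fingers":0.1},
    {"x":0.502,"y":-0.567,"z":0.03,"wz":26.6,"fingers":0.1},
    {"x":0.502,"y":-0.567,"z":0.03,"wz":26.6,"fingers":0.1},
    {"x":0.502,"y":-0.567,"z":0.03,"wz":26.6,"fingers":0.1},
    {"x":0.502,"y":-0.567,"z":0.06,"wz":26.6,"fingers":0.1},
    {"x":0.502,"y":-0.567,"z":0.08,"wz":26.6,"fingers":0.1},
    {"x":0.502,"y":-0.567,"z":0.1,"wz":26.6,"fingers":0.1},
    {"x":0.502,"y":-0.567,"z":0.11,"wz":26.6,"fingers":0.1},
    {"x":0.502,"y":-0.567,"z":0.11,"wz":26.6,"fingers":0.1},
    {"x":0.502,"y":-0.567,"z":0.11,"wz":26.6,"fingers":0.1}
  ],
  "grip_force": 60
}}

```text
$.targets[0]: bad value
```

Call:
{"api": "play_rows", "payload": {
  "targets": [
    {"x":0.502,"y":-0.567,"z":0.03,"wx":0,"wy":0,"wz":26.6,"fingers":0.1},
    {"x":0.502,"y":-0.567,"z":0.03,"wx":0,"wy":0,"wz":26.6,"fingers":0.1},
    {"x":0.502,"y":-0.567,"z":0.03,"wx":0,"wy":0,"wz":26.6,"fingers":0.1},
    {"x":0.502,"y":-0.567,"z":0.03,"wx":0,"wy":0,"wz":26.6,"fingers":0.1},
    {"x":0.502,"y":-0.567,"z":0.03,"wx":0,"wy":0,"wz":26.6,"fingers":0.1},
    {"x":0.502,"y":-0.567,"z":0.03,"wx":0,"wy":0,"wz":26.6,"fingers":0.1},
    {"x":0.502,"y":-0.567,"z":0.03,"wx":0,"wy":0,"wz":26.6,"fingers":0.1},
    {"x":0.502,"y":-0.567,"z":0.03,"wx":0,"wy":0,"wz":26.6,"fingers":0.1},
    {"x":0.502,"y":-0.567,"z":0.03,"wx":0,"wy":0,"wz":26.6,"fingers":0.1},
    {"x":0.502,"y":-0.567,"z":0.03,"wx":0,"wy":0,"wz":26.6,"fingers":0.1},
    {"x":0.502,"y":-0.567,"z":0.03,"wx":0,"wy":0,"wz":26.6,"fingers":0.1},
    {"x":0.502,"y":-0.567,"z":0.03,"wx":0,"wy":0,"wz":26.6,"fingers":0.1},
    {"x":0.502,"y":-0.567,"z":0.03,"wx":0,"wy":0,"wz":26.6,"fingers":0.1},
    {"x":0.502,"y":-0.567,"z":0.03,"wx":0,"wy":0,"wz":26.6,"fingers":0.1},
    {"x":0.502,"y":-0.567,"z":0.06,"wx":0,"wy":0,"wz":26.6,"fingers":0.1},
    {"x":0.502,"y":-0.567,"z":0.08,"wx":0,"wy":0,"wz":26.6,"fingers":0.1},
    {"x":0.502,"y":-0.567,"z":0.1,"wx":0,"wy":0,"wz":26.6,"fingers":0.1},
    {"x":0.502,"y":-0.567,"z":0.11,"wx":0,"wy":0,"wz":26.6,"fingers":0.1},
    {"x":0.502,"y":-0.567,"z":0.11,"wx":0,"wy":0,"wz":26.6,"fingers":0.1},
    {"x":0.502,"y":-0.567,"z":0.11,"wx":0,"wy":0,"wz":26.6,"fingers":0.1}
  ],
  "grip_force": 60
}}

```text
time: 2.47
ee_pos: [0.435, 0.0287, 0.1622]
tcp_rot: [-178.3, 0.1, 2.8]
wrist_force: [0.2, -0.4, -0.5]
opening: 0.0466
```

Call:
{"api": "play_rows", "payload": {
  "targets": [
    {"x":0,"y":0,"z":0,"wx":0,"wy":0,"wz":0,"fingers":0.1},
    {"x":0,"y":0,"z":0,"wx":0,"wy":0,"wz":0,"fingers":0.1}
  ]
}}

```text
time: 2.63
ee_pos: [0.4348, 0.029, 0.1635]
tcp_rot: [-178.3, 0.1, 2.8]
wrist_force: [-0.1, 1.0, -0.2]
opening: 0.047
```

```bash
cat >> h.py <<'E'
from scipy.spatial.transform import Rotation as Ro
def go(x,y,z,yaw,pos=None,rot=None):
    o=bot.get_obs();R=Ro.from_euler("xyz",o["tcp_rot"] if rot is None else rot,degrees=True);p=o["ee_pos"] if pos is None else np.array(pos)
    T=Ro.from_euler("xyz",[180,0,yaw],degrees=True)
    d=R.inv().apply(np.array([x,y,z])-p);w=(R.inv()*T).as_rotvec(degrees=True)
    print("xyz",d.round(4),"w",w.round(2),"t",o["time"],"F",o["wrist_force"].round(1))
E
python3 - <<'E'
from h import *
go(.4408,.2400,.135,0);go(.4408,.24,.075,0)
E
```

```text
xyz [ 0.0164 -0.2095  0.0348] w [-1.71  0.15  2.8 ] t 2.6333 F [-0.1  1.  -0.2]
xyz [ 0.0165 -0.2077  0.0947] w [-1.71  0.15  2.8 ] t 2.6333 F [-0.1  1.  -0.2]
```

Call:
{"api": "play_rows", "payload": {
  "targets": [
    {"x":0.0164,"y":-0.2095,"z":0.035,"wx":-1.7,"wy":0.15,"wz":2.8,"fingers":0.1},
    {"x":0.0164,"y":-0.2095,"z":0.035,"wx":-1.7,"wy":0.15,"wz":2.8,"fingers":0.1},
    {"x":0.0164,"y":-0.2095,"z":0.035,"wx":-1.7,"wy":0.15,"wz":2.8,"fingers":0.1},
    {"x":0.0164,"y":-0.2095,"z":0.035,"wx":-1.7,"wy":0.15,"wz":2.8,"fingers":0.1},
    {"x":0.0164,"y":-0.2095,"z":0.035,"wx":-1.7,"wy":0.15,"wz":2.8,"fingers":0.1},
    {"x":0.0164,"y":-0.2095,"z":0.035,"wx":-1.7,"wy":0.15,"wz":2.8,"fingers":0.1},
    {"x":0.0164,"y":-0.2095,"z":0.035,"wx":-1.7,"wy":0.15,"wz":2.8,"fingers":0.1},
    {"x":0.0164,"y":-0.2095,"z":0.035,"wx":-1.7,"wy":0.15,"wz":2.8,"fingers":0.1},
    {"x":0.0164,"y":-0.2095,"z":0.035,"wx":-1.7,"wy":0.15,"wz":2.8,"fingers":0.1}
  ]
}}

```text
time: 3.38
ee_pos: [0.4495, 0.032, 0.1391]
tcp_rot: [-178.2, -0.0, 3.0]
wrist_force: [-0.1, -0.1, -0.4]
opening: 0.0467
```

Run:
```python
from h import *
print(bot.get_obs()["ee_pos"],bot.get_obs()["tcp_rot"])
p,d=bot.camera("side");cv2.imwrite("pics/s1.png",cv2.resize(p[260:400,310:450],None,fx=4,fy=4,interpolation=cv2.INTER_CUBIC))
go(.4408,.24,.075,0)
```

```text
[0.44950598 0.03197255 0.13907096] [-1.78213461e+02 -2.05597340e-02  3.03880987e+00]
xyz [ 0.0023 -0.2061  0.0704] w [-1.79  0.03  3.04] t 3.4333 F [ 0.6  0.1 -0.3]
```

View pics/s1.png

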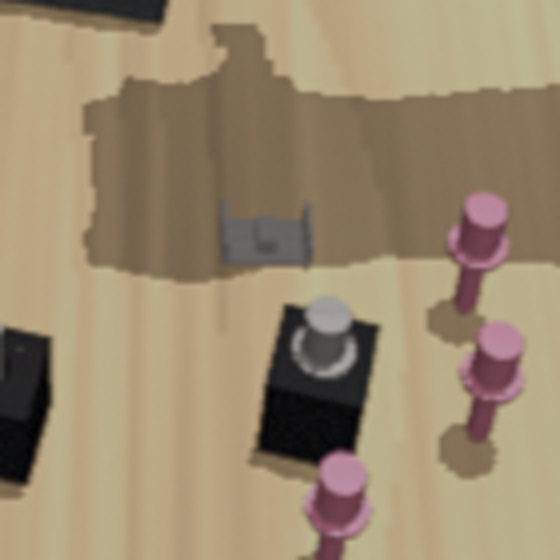

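Run:
```python
from h import *
o=bot.get_obs();print(o["q"].round(1),o["qd"].round(1))
```

```text
[  3.   -9.5 -15.4  84.1   1.8 179.9] [-0.1 -0.2  0.1  0.3  0.  -0.1]
```

Run:
```python
from h import *
go(.4408,.24,.135,170);go(.4408,.24,.135,120)
```

```text
xyz [ 0.0023 -0.208   0.0104] w [  -0.28   -2.6  -166.94] t 3.4333 F [ 0.6  0.1 -0.3]
xyz [ 0.0023 -0.208   0.0104] w [  -1.1    -1.83 -116.95] t 3.4333 F [ 0.6  0.1 -0.3]
```

Call:
{"api": "play_rows", "payload": {
  "targets": [
    {"x":0.0023,"y":-0.208,"z":0.01,"wx":-0.3,"wy":-2.6,"wz":-167,"fingers":0.1},
    {"x":0.0023,"y":-0.208,"z":0.01,"wx":-0.3,"wy":-2.6,"wz":-167,"fingers":0.1},
    {"x":0.0023,"y":-0.208,"z":0.01,"wx":-0.3,"wy":-2.6,"wz":-167,"fingers":0.1},
    {"x":0.0023,"y":-0.208,"z":0.01,"wx":-0.3,"wy":-2.6,"wz":-167,"fingers":0.1},
    {"x":0.0023,"y":-0.208,"z":0.01,"wx":-0.3,"wy":-2.6,"wz":-167,"fingers":0.1},
    {"x":0.0023,"y":-0.208,"z":0.01,"wx":-0.3,"wy":-2.6,"wz":-167,"fingers":0.1},
    {"x":0.0023,"y":-0.208,"z":0.01,"wx":-0.3,"wy":-2.6,"wz":-167,"fingers":0.1},
    {"x":0.0023,"y":-0.208,"z":0.01,"wx":-0.3,"wy":-2.6,"wz":-167,"fingers":0.1},
    {"x":0.0023,"y":-0.208,"z":0.01,"wx":-0.3,"wy":-2.6,"wz":-167,"fingers":0.1},
    {"x":0.0023,"y":-0.208,"z":0.01,"wx":-0.3,"wy":-2.6,"wz":-167,"fingers":0.1},
    {"x":0.0023,"y":-0.208,"z":0.01,"wx":-0.3,"wy":-2.6,"wz":-167,"fingers":0.1},
    {"x":0.0023,"y":-0.208,"z":0.01,"wx":-0.3,"wy":-2.6,"wz":-167,"fingers":0.1},
    {"x":0.0023,"y":-0.208,"z":0.01,"wx":-0.3,"wy":-2.6,"wz":-167,"fingers":0.1},
    {"x":0.0023,"y":-0.208,"z":0.01,"wx":-0.3,"wy":-2.6,"wz":-167,"fingers":0.1},
    {"x":0.0023,"y":-0.208,"z":0.01,"wx":-0.3,"wy":-2.6,"wz":-167,"fingers":0.1},
    {"x":0.0023,"y":-0.208,"z":0.01,"wx":-0.3,"wy":-2.6,"wz":-167,"fingers":0.1},
    {"x":0.0023,"y":-0.208,"z":0.01,"wx":-0.3,"wy":-2.6,"wz":-167,"fingers":0.1},
    {"x":0.0023,"y":-0.208,"z":0.01,"wx":-0.3,"wy":-2.6,"wz":-167,"fingers":0.1},
    {"x":0.0023,"y":-0.208,"z":0.01,"wx":-0.3,"wy":-2.6,"wz":-167,"fingers":0.1},
    {"x":0.0023,"y":-0.208,"z":0.01,"wx":-0.3,"wy":-2.6,"wz":-167,"fingers":0.1}
  ]
}}

```text
time: 5.1
ee_pos: [0.4407, 0.24, 0.1357]
tcp_rot: [-179.9, -0.3, 146.6]
wrist_force: [0.3, 0.5, -0.2]
opening: 0.0468
```

Run:
```python
from h import *
o=bot.get_obs();print(o["ee_pos"],o["tcp_rot"].round(2),o["q"].round(1),o["qd"].round(1))
go(.4408,.24,.135,170);go(.4408,.24,.075,170)
```

```text
[0.4407343  0.24002727 0.13574604] [-179.91   -0.32  146.63] [28.4 -2.2 -9.  83.4  0.2 61.8] [  0.6  -0.7  -0.7  -0.8  -1.1 -84.7]
xyz [-0.0001  0.      0.0007] w [-2.000e-02 -3.400e-01 -2.337e+01] t 5.1 F [ 0.3  0.5 -0.2]
xyz [-0.0004  0.0001  0.0607] w [-2.000e-02 -3.400e-01 -2.337e+01] t 5.1 F [ 0.3  0.5 -0.2]
```

Call:
{"api": "play_rows", "payload": {
  "targets": [
    {"x":0,"y":0,"z":0,"wx":0,"wy":-0.3,"wz":-22,"fingers":0.1},
    {"x":0,"y":0,"z":0,"wx":0,"wy":-0.3,"wz":-22,"fingers":0.1},
    {"x":0,"y":0,"z":0,"wx":0,"wy":-0.3,"wz":-22,"fingers":0.1},
    {"x":0,"y":0,"z":0,"wx":0,"wy":-0.3,"wz":-22,"fingers":0.1},
    {"x":0,"y":0,"z":0,"wx":0,"wy":-0.3,"wz":-22,"fingers":0.1}
  ]
}}

```text
time: 5.52
ee_pos: [0.4407, 0.24, 0.1358]
tcp_rot: [-180.0, -0.0, 168.1]
wrist_force: [-0.3, -0.3, -0.0]
opening: 0.0469
```

Run:
```python
from h import *
o=bot.get_obs();print(o["ee_pos"],o["tcp_rot"].round(2),o["q"].round(1),o["qd"].round(1))
p,d=bot.camera("side");cv2.imwrite("pics/s2.png",cv2.resize(p[260:400,310:450],None,fx=4,fy=4,interpolation=cv2.INTER_CUBIC))
p,d=bot.camera("top");cv2.imwrite("pics/t2.png",cv2.resize(p[220:360,170:310],None,fx=4,fy=4,interpolation=cv2.INTER_CUBIC))
go(.4408,.24,.135,170);go(.4408,.24,.075,170)
```

```text
[0.44071879 0.24000101 0.13575298] [-1.7998e+02 -5.0000e-02  1.6810e+02] [28.6 -2.4 -9.2 83.2  0.  40.5] [-0.   0.1  0.   0.   0.   2.7]
xyz [-0.0001  0.      0.0007] w [-0.02 -0.06 -1.94] t 5.6167 F [-0.4 -0.6  0.5]
xyz [-0.0001  0.0001  0.0607] w [-0.02 -0.06 -1.94] t 5.6167 F [-0.4 -0.6  0.5]
```

View pics/s2.png

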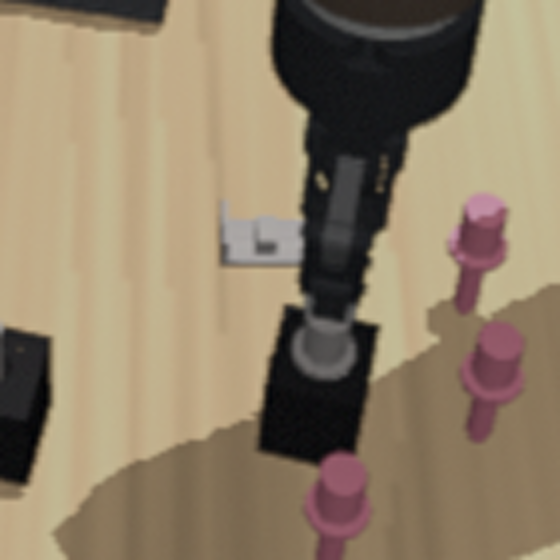

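Gripper is lined up over the grey pin (knob at about (327,320) in the crop). Descending.

Call:
{"api": "play_rows", "payload": {
  "targets": [
    {"x":0,"y":0,"z":0.03,"wx":0,"wy":0,"wz":-2,"fingers":0.1},
    {"x":0,"y":0,"z":0.045,"wx":0,"wy":0,"wz":-2,"fingers":0.1},
    {"x":0,"y":0,"z":0.055,"wx":0,"wy":0,"wz":-2,"fingers":0.1},
    {"x":0,"y":0,"z":0.06,"wx":0,"wy":0,"wz":-2,"fingers":0.1},
    {"x":0,"y":0,"z":0.06,"wx":0,"wy":0,"wz":-2,"fingers":0.1}
  ]
}}

```text
time: 6.03
ee_pos: [0.4403, 0.2398, 0.0749]
tcp_rot: [-179.9, -0.1, 170.2]
wrist_force: [-0.6, -0.6, 0.2]
opening: 0.0474
```

Call:
{"api": "play_rows", "payload": {
  "targets": [
    {"x":0,"y":0,"z":0,"wx":0,"wy":0,"wz":0,"fingers":-1},
    {"x":0,"y":0,"z":0,"wx":0,"wy":0,"wz":0,"fingers":-1},
    {"x":0,"y":0,"z":0,"wx":0,"wy":0,"wz":0,"fingers":-1},
    {"x":0,"y":0,"z":0,"wx":0,"wy":0,"wz":0,"fingers":-1},
    {"x":0,"y":0,"z":0,"wx":0,"wy":0,"wz":0,"fingers":-1},
    {"x":0,"y":0,"z":0,"wx":0,"wy":0,"wz":0,"fingers":-1}
  ],
  "grip_force": 60
}}

```text
time: 6.53
ee_pos: [0.4413, 0.2403, 0.077]
tcp_rot: [180.0, 0.0, 170.3]
wrist_force: [0.1, -0.0, 5.7]
opening: 0.0179
```

Call:
{"api": "play_rows", "payload": {
  "targets": [
    {"x":0,"y":0,"z":-0.01,"wx":0,"wy":0,"wz":0,"fingers":-1},
    {"x":0,"y":0,"z":-0.03,"wx":0,"wy":0,"wz":0,"fingers":-1},
    {"x":0,"y":0,"z":-0.06,"wx":0,"wy":0,"wz":0,"fingers":-1},
    {"x":0,"y":0,"z":-0.1,"wx":0,"wy":0,"wz":0,"fingers":-1},
    {"x":0,"y":0,"z":-0.1,"wx":0,"wy":0,"wz":0,"fingers":-1}
  ]
}}

```text
time: 6.95
ee_pos: [0.4426, 0.241, 0.1836]
tcp_rot: [179.7, 0.4, 170.3]
wrist_force: [1.6, 0.0, -1.3]
opening: 0.0176
```

Run:
```python
from h import *
p,d=bot.camera("side");cv2.imwrite("pics/s3.png",cv2.resize(p[220:400,310:460],None,fx=4,fy=3.3,interpolation=cv2.INTER_CUBIC))
go(.5362,-.236,.18,170)
```

```text
xyz [-0.1732 -0.4541 -0.0006] w [0.23 0.26 0.27] t 7.0 F [ 0.3 -0.1 -2.1]
```

View pics/s3.png

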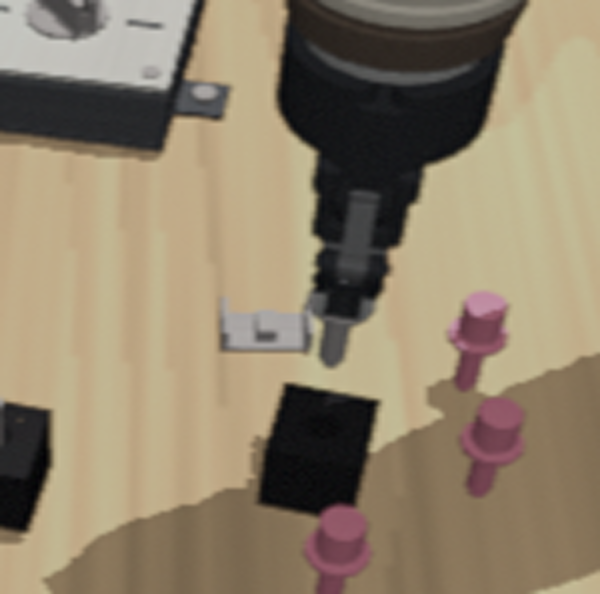

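Call:
{"api": "play_rows", "payload": {
  "targets": [
    {"x":-0.173,"y":-0.454,"z":-0.01,"wx":0,"wy":0,"wz":0,"fingers":-1},
    {"x":-0.173,"y":-0.454,"z":-0.01,"wx":0,"wy":0,"wz":0,"fingers":-1},
    {"x":-0.173,"y":-0.454,"z":-0.01,"wx":0,"wy":0,"wz":0,"fingers":-1},
    {"x":-0.173,"y":-0.454,"z":-0.01,"wx":0,"wy":0,"wz":0,"fingers":-1},
    {"x":-0.173,"y":-0.454,"z":-0.01,"wx":0,"wy":0,"wz":0,"fingers":-1},
    {"x":-0.173,"y":-0.454,"z":-0.01,"wx":0,"wy":0,"wz":0,"fingers":-1},
    {"x":-0.173,"y":-0.454,"z":-0.01,"wx":0,"wy":0,"wz":0,"fingers":-1},
    {"x":-0.173,"y":-0.454,"z":-0.01,"wx":0,"wy":0,"wz":0,"fingers":-1},
    {"x":-0.173,"y":-0.454,"z":-0.01,"wx":0,"wy":0,"wz":0,"fingers":-1},
    {"x":-0.173,"y":-0.454,"z":-0.01,"wx":0,"wy":0,"wz":0,"fingers":-1},
    {"x":-0.173,"y":-0.454,"z":-0.01,"wx":0,"wy":0,"wz":0,"fingers":-1},
    {"x":-0.173,"y":-0.454,"z":-0.01,"wx":0,"wy":0,"wz":0,"fingers":-1},
    {"x":-0.173,"y":-0.454,"z":-0.01,"wx":0,"wy":0,"wz":0,"fingers":-1},
    {"x":-0.173,"y":-0.454,"z":-0.01,"wx":0,"wy":0,"wz":0,"fingers":-1},
    {"x":-0.173,"y":-0.454,"z":-0.01,"wx":0,"wy":0,"wz":0,"fingers":-1}
  ]
}}

```text
time: 8.25
ee_pos: [0.5342, -0.2364, 0.1849]
tcp_rot: [180.0, -0.1, 170.3]
wrist_force: [-0.4, 0.2, -1.6]
opening: 0.0177
```

Run:
```python
from h import *
o=bot.get_obs();print(o["ee_pos"],o["tcp_rot"].round(2),o["q"].round(1),o["qd"].round(1))
p,d=bot.camera("side");cv2.imwrite("pics/s4.png",cv2.resize(p[110:230,270:410],None,fx=5,fy=5,interpolation=cv2.INTER_CUBIC))
p,d=bot.camera("top");cv2.imwrite("pics/t4.png",cv2.resize(p[190:290,340:460],None,fx=5,fy=5,interpolation=cv2.INTER_CUBIC))
go(.5362,-.236,.16,170)
```

```text
[ 0.53420505 -0.23639249  0.18490436] [ 1.7999e+02 -1.4000e-01  1.7025e+02] [-23.9   9.    8.2  89.3  -0.  -14.1] [ 1.2 -1.  -0.6 -0.   0.  -0.1]
xyz [-0.0018 -0.      0.0256] w [-0.01 -0.08  0.34] t 8.35 F [ 0.5  0.4 -1.1]
```

View pics/s4.png

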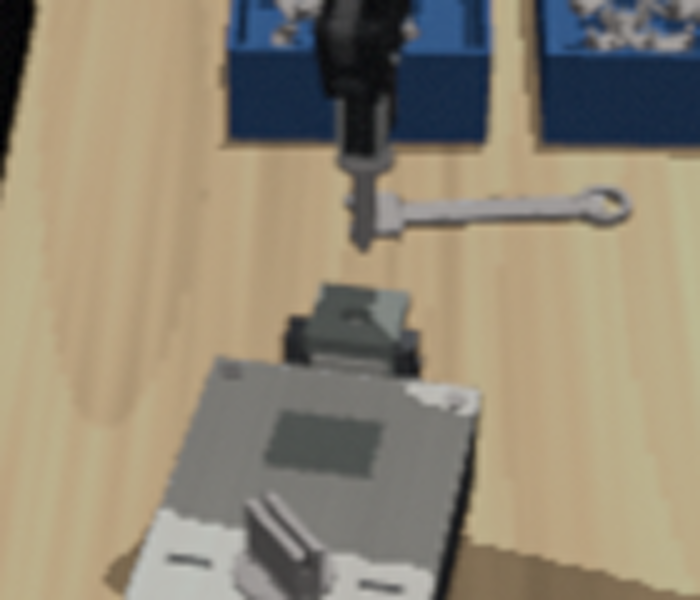

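View pics/t4.png

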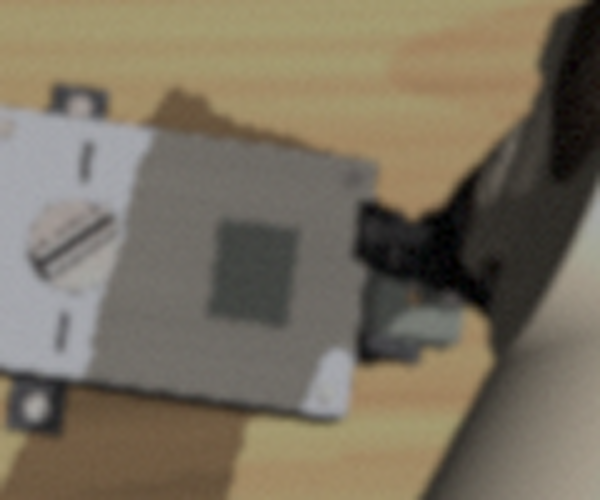

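Run:
```python
from h import *
f=lambda x,y:((x+.5)/5-.5+270,(y+.5)/5-.5+110)
print("tip",at_z("side",*f(362,246),.115),"flange",at_z("side",*f(364,165),.165))
print("hole",at_z("side",*f(355,315),.077))
for z in(.115,.165,.077): print(proj("side",[.5342,-.2364,z]))
```

```text
tip [ 0.53488054 -0.23495239  0.115     ] flange [ 0.53464839 -0.22762897  0.165     ]
hole [ 0.53757557 -0.23173559  0.077     ]
[342.29998107 158.4402593 ]
[342.65895802 140.41212406]
[342.04114974 171.43899391]
```

Call:
{"api": "play_rows", "payload": {
  "targets": [
    {"x":-0.0018,"y":0,"z":0.015,"wx":0,"wy":0,"wz":0,"fingers":-1},
    {"x":-0.0018,"y":0,"z":0.027,"wx":0,"wy":0,"wz":0,"fingers":-1},
    {"x":-0.0018,"y":0,"z":0.03,"wx":0,"wy":0,"wz":0,"fingers":-1},
    {"x":-0.0018,"y":0,"z":0.03,"wx":0,"wy":0,"wz":0,"fingers":-1}
  ]
}}

```text
time: 8.68
ee_pos: [0.5357, -0.236, 0.1543]
tcp_rot: [180.0, -0.2, 170.3]
wrist_force: [-0.4, -0.2, -0.5]
opening: 0.0181
```

Run:
```python
from h import *
o=bot.get_obs();print(o["ee_pos"],o["tcp_rot"].round(2))
p,d=bot.camera("side");cv2.imwrite("pics/s5.png",cv2.resize(p[130:200,305:385],None,fx=8,fy=8,interpolation=cv2.INTER_CUBIC))
go(.536,-.236,.097,170.3)
```

```text
[ 0.53566411 -0.2360163   0.15433666] [179.99  -0.19 170.34]
xyz [-0.0001  0.0003  0.0583] w [-0.01 -0.12  0.02] t 8.7333 F [ 0.  -0.1 -1.9]
```

View pics/s5.png

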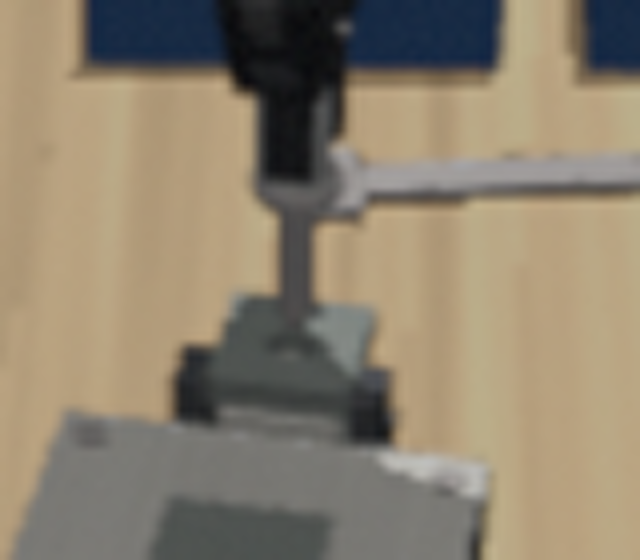

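Tip (293,335 in the crop) sits right over the hole mouth (~(289,343)). Inserting gently.

Call:
{"api": "play_rows", "payload": {
  "targets": [
    {"x":0,"y":0,"z":0.006,"wx":0,"wy":-0.1,"wz":0,"fingers":-1},
    {"x":0,"y":0,"z":0.01,"wx":0,"wy":-0.1,"wz":0,"fingers":-1},
    {"x":0,"y":0,"z":0.014,"wx":0,"wy":-0.1,"wz":0,"fingers":-1},
    {"x":0,"y":0,"z":0.018,"wx":0,"wy":-0.1,"wz":0,"fingers":-1},
    {"x":0,"y":0,"z":0.02,"wx":0,"wy":-0.1,"wz":0,"fingers":-1}
  ]
}}

```text
time: 9.15
ee_pos: [0.5361, -0.237, 0.135]
tcp_rot: [-180.0, 0.0, 170.3]
wrist_force: [-0.1, 0.8, -0.8]
opening: 0.0174
```

Call:
{"api": "play_rows", "payload": {
  "targets": [
    {"x":0,"y":0,"z":0.006,"wx":0,"wy":0,"wz":0,"fingers":-1},
    {"x":0,"y":0,"z":0.012,"wx":0,"wy":0,"wz":0,"fingers":-1},
    {"x":0,"y":0,"z":0.016,"wx":0,"wy":0,"wz":0,"fingers":-1},
    {"x":0,"y":0,"z":0.02,"wx":0,"wy":0,"wz":0,"fingers":-1},
    {"x":0,"y":0,"z":0.02,"wx":0,"wy":0,"wz":0,"fingers":-1}
  ]
}}

```text
time: 9.57
ee_pos: [0.5359, -0.2368, 0.1145]
tcp_rot: [-180.0, -0.0, 170.3]
wrist_force: [0.0, 0.1, -1.7]
opening: 0.0177
```

Call:
{"api": "play_rows", "payload": {
  "targets": [
    {"x":0,"y":0,"z":0.005,"wx":0,"wy":0,"wz":0,"fingers":-1},
    {"x":0,"y":0,"z":0.009,"wx":0,"wy":0,"wz":0,"fingers":-1},
    {"x":0,"y":0,"z":0.013,"wx":0,"wy":0,"wz":0,"fingers":-1},
    {"x":0,"y":0,"z":0.016,"wx":0,"wy":0,"wz":0,"fingers":-1},
    {"x":0,"y":0,"z":0.016,"wx":0,"wy":0,"wz":0,"fingers":-1}
  ]
}}

```text
time: 9.98
ee_pos: [0.5358, -0.2368, 0.0983]
tcp_rot: [180.0, -0.1, 170.3]
wrist_force: [1.3, 1.9, -7.8]
opening: 0.0179
```

Call:
{"api": "play_rows", "payload": {
  "targets": [
    {"x":0,"y":0,"z":0.002,"wx":0,"wy":0,"wz":0,"fingers":-1},
    {"x":0,"y":0,"z":0.003,"wx":0,"wy":0,"wz":0,"fingers":-1},
    {"x":0,"y":0,"z":0.003,"wx":0,"wy":0,"wz":0,"fingers":-1}
  ]
}}

```text
time: 10.23
ee_pos: [0.5361, -0.2368, 0.098]
tcp_rot: [-180.0, 0.1, 170.3]
wrist_force: [-6.3, 3.1, 9.5]
opening: 0.018
```

Run:
```python
from h import *
o=bot.get_obs();print(o["ee_pos"],o["tcp_rot"].round(2))
p,d=bot.camera("side");cv2.imwrite("pics/s6.png",cv2.resize(p[130:200,305:385],None,fx=8,fy=8,interpolation=cv2.INTER_CUBIC))
```

```text
[ 0.53605675 -0.23682167  0.0980085 ] [-1.7998e+02  6.0000e-02  1.7028e+02]
```

View pics/s6.png

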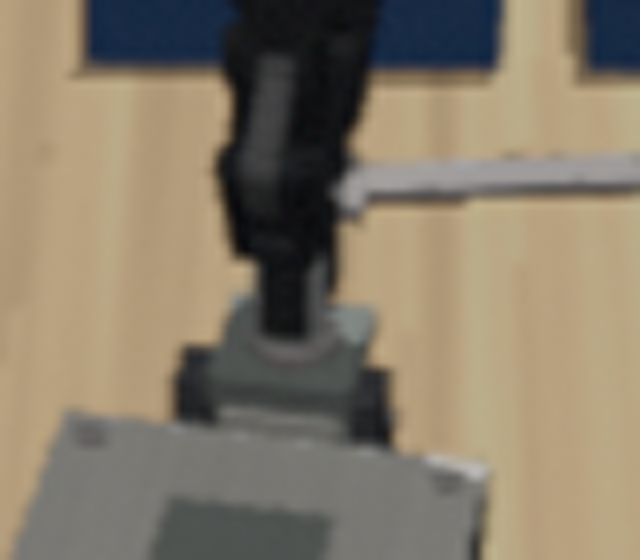

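Call:
{"api": "play_rows", "payload": {
  "targets": [
    {"x":0,"y":0,"z":0,"wx":0,"wy":0,"wz":0,"fingers":-1},
    {"x":0,"y":0,"z":0,"wx":0,"wy":0,"wz":0,"fingers":-1},
    {"x":0,"y":0,"z":-0.003,"wx":0,"wy":0,"wz":0,"fingers":0.1},
    {"x":0,"y":0,"z":-0.003,"wx":0,"wy":0,"wz":0,"fingers":0.1},
    {"x":0,"y":0,"z":-0.003,"wx":0,"wy":0,"wz":0,"fingers":0.1},
    {"x":0,"y":0,"z":-0.003,"wx":0,"wy":0,"wz":0,"fingers":0.1},
    {"x":0,"y":0,"z":-0.02,"wx":0,"wy":0,"wz":0,"fingers":0.1},
    {"x":0,"y":0,"z":-0.05,"wx":0,"wy":0,"wz":0,"fingers":0.1},
    {"x":0,"y":0,"z":-0.07,"wx":0,"wy":0,"wz":0,"fingers":0.1},
    {"x":0,"y":0,"z":-0.07,"wx":0,"wy":0,"wz":0,"fingers":0.1}
  ]
}}

```text
time: 11.12
ee_pos: [0.5377, -0.2376, 0.1713]
tcp_rot: [-179.9, 0.4, 170.3]
wrist_force: [0.4, -0.5, 0.8]
opening: 0.0471
```

Run:
```python
from h import *
o=bot.get_obs();print(o["ee_pos"],o["tcp_rot"].round(2),o["opening"])
p,d=bot.camera("side");cv2.imwrite("pics/s7.png",cv2.resize(p[130:200,305:385],None,fx=8,fy=8,interpolation=cv2.INTER_CUBIC))
P=cloud("side",d);m=(abs(P[...,0]-.536)<.02)&(abs(P[...,1]+.235)<.025)&(P[...,2]>.095)&(P[...,2]<.115);Q=P[m];print(len(Q),Q.mean(0),np.percentile(Q[:,2],[50,90,100]))
go(.5647,-.068,.14,122.8)
```

```text
[ 0.53772662 -0.2376268   0.17129014] [-179.89    0.39  170.28] 0.0470746196161464
63 [ 0.53401965 -0.23020335  0.10343651] [0.10471704 0.10750493 0.10868671]
xyz [0.0017 0.1717 0.0287] w [3.000e-02 2.800e-01 4.747e+01] t 11.1667 F [-0.3  0.8 -0. ]
```

View pics/s7.png

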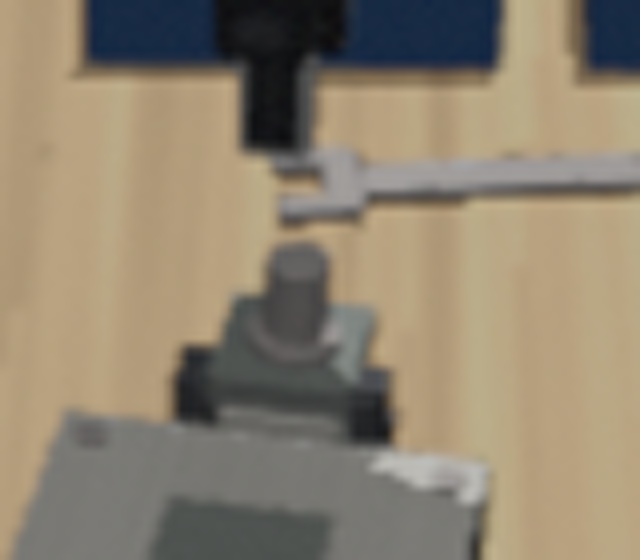

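Pin seated: the flange is on the fork (crop (290,345)) and the knob top is at ~108 mm as expected. Now the wing.

Call:
{"api": "play_rows", "payload": {
  "targets": [
    {"x":0.002,"y":0.1717,"z":0.02,"wx":0,"wy":0.3,"wz":47.5,"fingers":0.1},
    {"x":0.002,"y":0.1717,"z":0.02,"wx":0,"wy":0.3,"wz":47.5,"fingers":0.1},
    {"x":0.002,"y":0.1717,"z":0.02,"wx":0,"wy":0.3,"wz":47.5,"fingers":0.1},
    {"x":0.002,"y":0.1717,"z":0.02,"wx":0,"wy":0.3,"wz":47.5,"fingers":0.1},
    {"x":0.002,"y":0.1717,"z":0.02,"wx":0,"wy":0.3,"wz":47.5,"fingers":0.1},
    {"x":0.002,"y":0.1717,"z":0.02,"wx":0,"wy":0.3,"wz":47.5,"fingers":0.1},
    {"x":0.002,"y":0.1717,"z":0.029,"wx":0,"wy":0.3,"wz":47.5,"fingers":0.1},
    {"x":0.002,"y":0.1717,"z":0.029,"wx":0,"wy":0.3,"wz":47.5,"fingers":0.1},
    {"x":0.002,"y":0.1717,"z":0.029,"wx":0,"wy":0.3,"wz":47.5,"fingers":0.1},
    {"x":0.002,"y":0.1717,"z":0.029,"wx":0,"wy":0.3,"wz":47.5,"fingers":0.1}
  ]
}}

```text
time: 12.0
ee_pos: [0.5631, -0.0677, 0.1372]
tcp_rot: [-179.9, -0.2, 123.0]
wrist_force: [-0.3, 0.6, 0.6]
opening: 0.047
```

Run:
```python
from h import *
o=bot.get_obs();print(o["ee_pos"],o["tcp_rot"].round(2),o["q"].round(1))
p,d=bot.camera("side");cv2.imwrite("pics/s8.png",cv2.resize(p[150:270,270:390],None,fx=5,fy=5,interpolation=cv2.INTER_CUBIC))
go(.5647,-.068,.083,122.8)
```

```text
[ 0.56309555 -0.06765594  0.13720046] [-179.86   -0.25  122.97] [-6.9  6.8  0.4 83.9  0.1 50.1]
xyz [-0.0012  0.0012  0.0545] w [-0.11 -0.23  0.13] t 12.05 F [-0.1 -0.4  0.7]
```

View pics/s8.png

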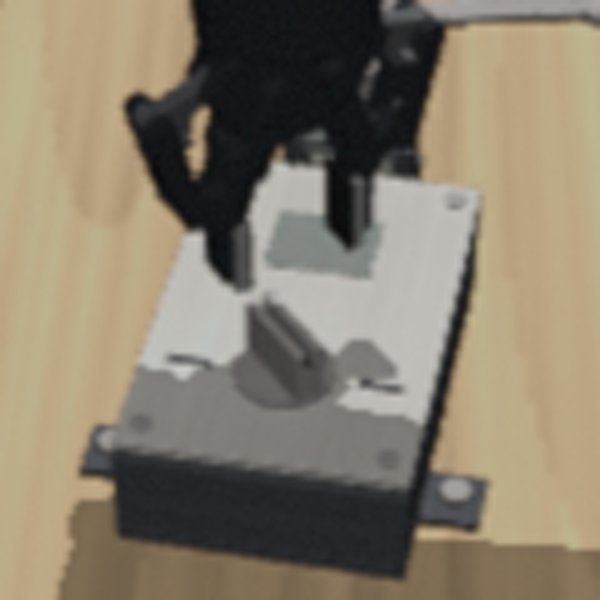

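Fingers (tips at about (235,290) and (350,245) in the crop) straddle the wing axis, aligned with it. Descending.

Call:
{"api": "play_rows", "payload": {
  "targets": [
    {"x":-0.0012,"y":0.0012,"z":0.02,"wx":0,"wy":-0.2,"wz":0,"fingers":0.1},
    {"x":-0.0012,"y":0.0012,"z":0.035,"wx":0,"wy":-0.2,"wz":0,"fingers":0.1},
    {"x":-0.0012,"y":0.0012,"z":0.046,"wx":0,"wy":-0.2,"wz":0,"fingers":0.1},
    {"x":-0.0012,"y":0.0012,"z":0.053,"wx":0,"wy":-0.2,"wz":0,"fingers":0.1},
    {"x":-0.0012,"y":0.0012,"z":0.053,"wx":0,"wy":-0.2,"wz":0,"fingers":0.1}
  ]
}}

```text
time: 12.47
ee_pos: [0.5641, -0.0678, 0.0832]
tcp_rot: [-179.8, -0.1, 122.8]
wrist_force: [-0.2, -0.7, 0.6]
opening: 0.0467
```

Call:
{"api": "play_rows", "payload": {
  "targets": [
    {"x":0,"y":0,"z":0,"wx":0,"wy":0,"wz":0,"fingers":-1},
    {"x":0,"y":0,"z":0,"wx":0,"wy":0,"wz":0,"fingers":-1},
    {"x":0,"y":0,"z":0,"wx":0,"wy":0,"wz":0,"fingers":-1},
    {"x":0,"y":0,"z":0,"wx":0,"wy":0,"wz":0,"fingers":-1},
    {"x":0,"y":0,"z":0,"wx":0,"wy":0,"wz":0,"fingers":-1},
    {"x":0,"y":0,"z":0,"wx":0,"wy":0,"wz":0,"fingers":-1}
  ],
  "grip_force": 50
}}

```text
time: 12.97
ee_pos: [0.5652, -0.0678, 0.0852]
tcp_rot: [-179.9, 0.0, 122.8]
wrist_force: [0.7, -1.6, 2.0]
opening: 0.0128
```

Call:
{"api": "play_rows", "payload": {
  "targets": [
    {"x":0,"y":0,"z":0,"wx":0,"wy":0,"wz":-4,"fingers":-1},
    {"x":0,"y":0,"z":0,"wx":0,"wy":0,"wz":-8,"fingers":-1},
    {"x":0,"y":0,"z":0,"wx":0,"wy":0,"wz":-12,"fingers":-1},
    {"x":0,"y":0,"z":0,"wx":0,"wy":0,"wz":-16,"fingers":-1},
    {"x":0,"y":0,"z":0,"wx":0,"wy":0,"wz":-20,"fingers":-1},
    {"x":0,"y":0,"z":0,"wx":0,"wy":0,"wz":-24,"fingers":-1},
    {"x":0,"y":0,"z":0,"wx":0,"wy":0,"wz":-28,"fingers":-1},
    {"x":0,"y":0,"z":0,"wx":0,"wy":0,"wz":-32,"fingers":-1},
    {"x":0,"y":0,"z":0,"wx":0,"wy":0,"wz":-36,"fingers":-1},
    {"x":0,"y":0,"z":0,"wx":0,"wy":0,"wz":-40,"fingers":-1},
    {"x":0,"y":0,"z":0,"wx":0,"wy":0,"wz":-44,"fingers":-1},
    {"x":0,"y":0,"z":0,"wx":0,"wy":0,"wz":-47.5,"fingers":-1},
    {"x":0,"y":0,"z":0,"wx":0,"wy":0,"wz":-47.5,"fingers":-1},
    {"x":0,"y":0,"z":0,"wx":0,"wy":0,"wz":-47.5,"fingers":-1}
  ]
}}

```text
time: 14.13
ee_pos: [0.5647, -0.0685, 0.0849]
tcp_rot: [-179.8, -0.1, 170.3]
wrist_force: [-1.5, -4.9, 2.6]
opening: 0.0128
```

Run:
```python
from h import *
o=bot.get_obs();print(o["ee_pos"],o["tcp_rot"].round(2),o["wrist_force"].round(1))
p,d=bot.camera("side");cv2.imwrite("pics/s9.png",cv2.resize(p[150:270,270:390],None,fx=5,fy=5,interpolation=cv2.INTER_CUBIC))
p,d=bot.camera("top");cv2.imwrite("pics/t9.png",cv2.resize(p[190:290,310:450],None,fx=5,fy=5,interpolation=cv2.INTER_CUBIC))
```

```text
[ 0.56471708 -0.06854611  0.08488424] [-1.7985e+02 -7.0000e-02  1.7026e+02] [-1.5 -4.9  2.6]
```

View pics/s9.png

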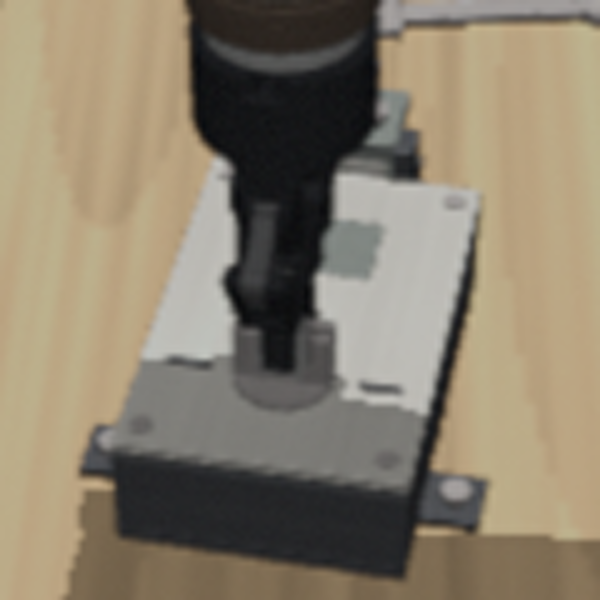

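View pics/t9.png

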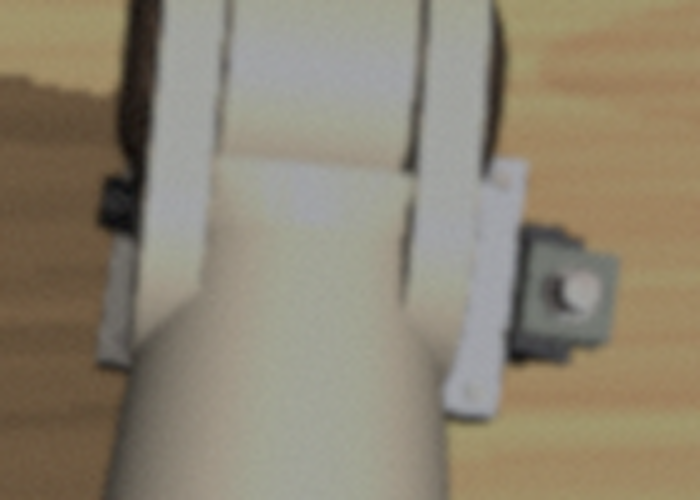

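Run:
```python
from h import *
p,d=bot.camera("side")
c=cv2.resize(p[205:240,295:360],None,fx=12,fy=12,interpolation=cv2.INTER_CUBIC)
c=cv2.convertScaleAbs(c,alpha=1.5)
# predicted wing top outline at yaw -9.7 & marks
h=np.radians(-9.7);ax=np.array([np.cos(h),np.sin(h)]);ay=np.array([-ax[1],ax[0]]);ctr=np.array([.5640,-.0662])
for a,col in((-9.7,(0,255,0)),(-16.7,(0,0,255))):
    t=np.radians(a);wx=np.array([np.cos(t),np.sin(t)]);wy=np.array([-wx[1],wx[0]])
    for z in(.0905,):
        q=np.array([np.r_[ctr+sx*.022*wx+sy*.007*wy,z] for sx,sy in((1,1),(1,-1),(-1,-1),(-1,1))])
        u=((proj("side",q)-[295,205]+.5)*12-.5).astype(np.int32);cv2.polylines(c,[u],True,col,1)
cv2.imwrite("pics/s10.png",c)
```

```text
(no output)
```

View pics/s10.png

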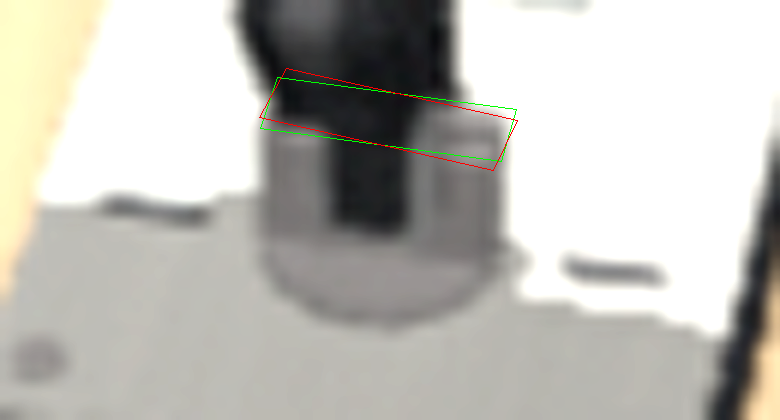

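The slot lies along the marks: jaw yaw −9.7° matches the marks' line, and the wing's edges agree within ~3°. Now pressing the panel down.

Call:
{"api": "play_rows", "payload": {
  "targets": [
    {"x":0,"y":0,"z":0.002,"wx":0,"wy":0,"wz":0,"fingers":-1},
    {"x":0,"y":0,"z":0.004,"wx":0,"wy":0,"wz":0,"fingers":-1},
    {"x":0,"y":0,"z":0.006,"wx":0,"wy":0,"wz":0,"fingers":-1},
    {"x":0,"y":0,"z":0.008,"wx":0,"wy":0,"wz":0,"fingers":-1},
    {"x":0,"y":0,"z":0.008,"wx":0,"wy":0,"wz":0,"fingers":-1}
  ]
}}

```text
time: 14.7
ee_pos: [0.5648, -0.0685, 0.0796]
tcp_rot: [-179.9, 0.0, 170.2]
wrist_force: [-9.7, -3.9, 21.3]
opening: 0.0128
```

Run:
```python
from h import *
o=bot.get_obs();print(o["ee_pos"],o["wrist_force"].round(1),o["joint_efforts"].round(1))
for c in("side","top"):
    ds=[bot.camera(c) for _ in range(2)]
    p=ds[0][0]
    h=np.radians(-9.7);R=np.array([[np.cos(h),np.sin(h)],[-np.sin(h),np.cos(h)]])
    def med(d):
        P=cloud(c,d);L=(P[...,:2]-[.5572,-.1128])@R.T
        for lo,hi in((-.090,-.070),(-.03,0.0),(-.09,.09)):
            m=(L[...,0]>.03)&(L[...,0]<.06)&(L[...,1]>lo)&(L[...,1]<hi)&(P[...,2]>.05)&(P[...,2]<.068)
            m2=(L[...,0]<-.03)&(L[...,0]>-.06)&(L[...,1]>lo)&(L[...,1]<hi)&(P[...,2]>.05)&(P[...,2]<.068)
            print(c,lo,m.sum(),P[m][:,2].mean().round(4),m2.sum(),P[m2][:,2].mean().round(4))
    print("before");med(np.load(f"{c}_d0.npy"));print("now");med(ds[0][1]);med(ds[1][1])
    if c=="side": cv2.imwrite("pics/s11.png",cv2.resize(p[150:270,270:390],None,fx=5,fy=5,interpolation=cv2.INTER_CUBIC))
```

```text
[ 0.56483113 -0.06852757  0.07959891] [-9.7 -3.9 21.3] [  3.  -43.7  40.3  -3.8   1.5   0. ]
before
side -0.09 69 0.0602 69 0.0604
side -0.03 109 0.0601 117 0.0602
side -0.09 700 0.0602 721 0.0603
now
side -0.09 18 0.0545 68 0.054
side -0.03 85 0.0539 117 0.0541
side -0.09 530 0.0541 715 0.0542
side -0.09 13 0.0549 71 0.0547
side -0.03 83 0.0543 111 0.0541
side -0.09 529 0.0542 716 0.0543
before
top -0.09 96 0.0623 94 0.0624
top -0.03 140 0.062 143 0.0623
top -0.09 837 0.0623 856 0.0624
now
top -0.09 56 0.0562 78 0.0565
top -0.03 0 nan 0 nan
top -0.09 56 0.0562 94 0.0566
top -0.09 55 0.0566 77 0.0565
top -0.03 0 nan 0 nan
top -0.09 55 0.0566 92 0.0566<stdin>:12: RuntimeWarning: Mean of empty slice.
  ret = ret.dtype.type(ret / rcount)
```

View pics/s11.png

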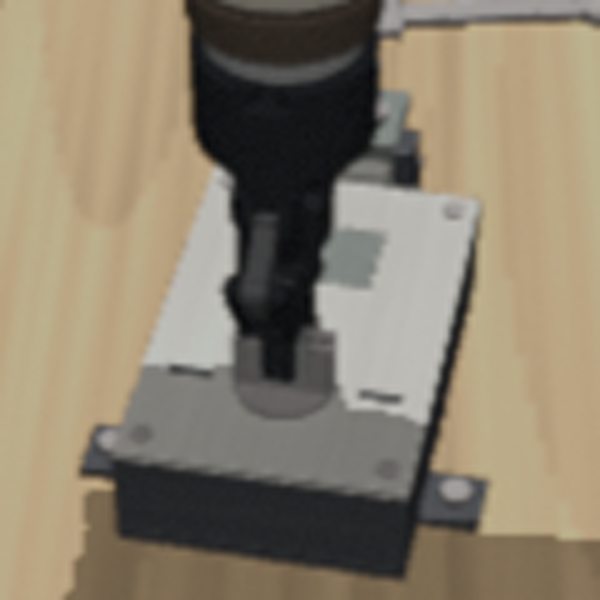

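Panel dropped 6.0 mm in both cameras, so it is fully home, with ~21 N held. A last check of the pin, then I'll hand in.

Run:
```python
from h import *
p,d=bot.camera("top");P=cloud("top",d)
m=(abs(P[...,0]-.537)<.025)&(abs(P[...,1]+.237)<.025);Q=P[m];K=Q[(Q[:,2]>.1)&(Q[:,2]<.115)]
print("knob",len(K),K.mean(0).round(4),np.median(K[:,2]));
F=Q[(Q[:,2]>.079)&(Q[:,2]<.087)];print("flange",len(F),np.median(F[:,2]) if len(F) else 0)
o=bot.get_obs();print(o["time"],o["wrist_force"].round(1),o["tcp_rot"].round(1),o["ee_pos"].round(4))
cv2.imwrite("pics/t12.png",p)
if len(K) and abs(np.median(K[:,2])-.108)<.003 and o["wrist_force"][2]>12: print(bot.job_done())
```

```text
knob 59 [ 0.5343 -0.235   0.1082] 0.10822787643033284
flange 86 0.08054027569026947
14.95 [-9.6 -4.1 22.1] [-179.9    0.   170.2] [ 0.5648 -0.0686  0.0796]
the job is handed in; nothing more can be done
None
```

View pics/t12.png

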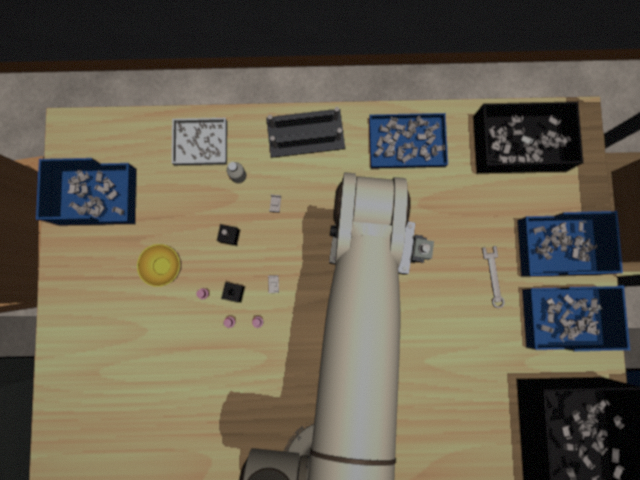

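I seated the headed pin in the fork past its catch and turned the fastener about 47.5° to line up with the marks. The panel is pressed home through the gripped wing, and I handed the job in at about 15 s. The hand-in reports no verdict, so what follows is from my own last checks.

- **Pin:** the knob top is at 108.2 mm, where 108 mm is expected when seated. The knob's mean depth reading was about 2–3 mm off the hole axis in plan; I put that down to camera bias and which parts of the knob were visible, and it is inside the 6 mm limit.
- **Fastener:** the jaw yaw matches the line of the marks at −9.7°. The wing edges in the side picture looked up to about 3–4° off that, against a limit of about 11°.
- **Panel:** it went down about 6 mm in both cameras and is held with about 22 N. The cameras differ by about 2 mm in absolute height, but agree on how far the panel moved.
- **Other things on the bench:** in the last top picture the dowel, clips, bowl, wrench and oil bottle look to be where they started.

The first approach to the pin stalled on the last joint's range limit. I re-aimed the wrist, which cost a little time and touched nothing.

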